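# Set the tube roller's push-to-turn dial by clicks and start it

### The arm

A 6-joint arm with a two-finger parallel gripper is mounted at the origin on a cart in front of the work surface, level with it; the furniture and walls round the work are solid. World frame = base frame: x ahead of the robot, y to its left, z up, the work surface at z = 0. Lengths are in m, angles in rad, forces in N, time in s.
With the tool pointing down it reaches from about 0.325 to 0.9 m from the base axis. Payload 3.5 kg.
Tool frame: the origin (TCP) lies midway between the tips of the shut fingers; the grasp point (between the pads) lies 19 mm behind it; z points along the fingers, y is the direction in which the jaws open and shut (so a half turn about z gives the same grasp; the last joint's range is limited). The gripper opens to 85 mm and grips with 20 to 120 N. Pads are 22 mm wide; open, the fingers measure 114 mm over their backs; the gripper's body (76 mm by 85 mm) begins 54 mm behind the grasp point. The pads swing forward as they close: fully open they stand 13 mm farther back than shut.
Start: joints at [-1.308, 0.276, -0.026, 1.268, 0, 1.467], TCP at [0.224, -0.584, 0.231] pointing down, gripper open.
Joint ranges: [-3.12, 3.12], [-0.85, 1.88], [-1.08, 1.24], [-1.95, 2.15], [-1.57, 1.53], [-3.14, 3.14]. Speed limits (rad/s): [2.57, 2.57, 3.14, 3.14, 3.14, 3.14].

### API

Orientations are given as a 3x3 rotation matrix whose columns are the frame's x, y, z axes.
In Python, from cell import manip gives the robot as it stands.
- The arm moves only by the tool servo_tool, never from a script. Its argument "increments" is a list of rows, each an object of numbers: "x", "y", "z": the shift along the world's x, y, z in cm; "rx", "ry", "rz": the turn, a rotation vector about the world's x, y, z in rad. A call has 1 to 20 rows; each row shifts and turns the commanded pose from where the row before left it; what a row does not reach is not made up. A row lasts 1/12 s, in which the tool goes at most 41.7 mm and 7.16 degrees, less where a joint would pass 70% of its speed; a pose out of reach is approached as far as the arm can. A call is refused whole if a number of a shift passes 4.17 or a number of a turn 0.125, either way. A call with a gripper value outside its range is refused whole. "claw" is the opening, from 0 (shut) to 1 (fully open), set as the call begins (left out, the last holds). The fingers move at their own pace and stop on an object; the grip force is fixed at half the most. Time passes only in rows, so rows that do not move let the fingers close. It gives the time, the measured TCP pose, the force and the opening at its end, in the units of the state.
- manip.get_obs(): the state, without advancing time (a new reading comes with each control period).
- manip.snapshot(name): name is "side" or "top" or "wrist"; returns the picture (480x640x3 uint8, red, green, blue); there is no depth.
- manip.camera_params(name): a dict with "vertical_fov" (degrees; the focal length in pixels is half the picture's height over the tangent of half this angle, whatever the lens; pixels are square), "cx", "cy" (the principal point, pixels), "view" (4x4, takes a point from world to camera coordinates). Camera axes: x right, y up, looking along -z (the intrinsics and any distortion apply to the point x, -y, -z); pixel columns grow to the right and rows downward; lengths in m; the calibration is good to about 2 mm. A picture is of the moment at which its call begins: read the wrist's pose just before it. camera_params takes no time and is no camera call; for the wrist camera it gives the pose at the moment of the call.
- manip.close_job(): hands the job in, once; it reports no verdict.
The state is a dict: "t": time; "joints": joint angles; "qd": joint speeds; "joint_efforts": joint torques, N m; "tool_pos": TCP position; "ee_rot": TCP orientation; "ft_force": force on the tool from outside, world axes, zero at the start; "moment": the same for the moment, N m; "opening": finger opening in m.
Only numpy, scipy, OpenCV 4.12 (cv2) and the standard library are available. Lean on these libraries where they do the work, as an engineer would, in place of code of your own. Each camera call takes 0.05 s, during which the arm holds its last target.

### The job

Set the tube roller to the long mark and start it: push the dial down against its spring, keep it down while you turn it clockwise, click by click, until its pointer stands at the long mark (click five), without running past it, and let it spring up and lock there. Be gentle: never push it down with more than about 20 N and never force it round while it is locked. Then press the start key fully down and let it go; leave the things round the roller where they are.

Things in the scene. Friction and masses are not known exactly. Their poses are not given: they have to be found in the camera images.
- mixer: Fixed white bench tube roller, 170 (x) x 236 (y) x 56 mm to its deck. Origin under its middle on the desk; x points to its back, y to its left, z up. Deck front: dial at left, start key at right. Three black rollers with two tubes lying on them at the back (up to 92 mm high, from 48 mm behind the dial's axis).
- dial_axis (a point): Where the dial's vertical axis meets the deck (56 mm above the desk). Black dial: skirt 60 mm across, 7 mm thick, on it a grip bar 46 long, 12 wide, 26 mm high; fingertips can push on the skirt beside the bar. At rest the skirt's top is 16 to 32 mm above this point, differently each time and not measured: feel for it. Pushing it down: 3 N at first, free to turn from 4.5 mm (10 N), bottom at 6.5 mm (13 N).
- dial (a joint): Dial angle, rad, growing clockwise seen from above; a click every 0.349 (20 deg), clicks 0 to 7; starts at click 1 to 3; click five (1.745) is the long black mark. White pointer on the skirt's rim at one end of the bar; azimuth of both in the roller's frame (from x towards y) = 4.887 - value. Locked while up. Pushed down, each click peaks at 0.3 to 0.5 N m, then pulls on into place; a 20 N pinch holds it.
- start_key (a joint): Travel of the start key, m: 0 up, 0.006 fully down at 5 N; a spring returns it.
- start_key_top (a point): Middle of the top of the round grey start key, 26 mm across, in a low grey housing on the deck's front right, 120 mm right of the dial; pressed straight down.
- label_roll: Loose white label roll, 84 mm across, 38 mm high, left of the roller; origin under its middle. Leave alone.
- tape: Loose roll of brown tape, 94 mm across, 48 mm high, behind the roller; origin under its middle. Leave alone.
- note_block: Loose block of notes, 76 x 76 x 22 mm, right of the roller; origin under its middle. Leave alone.

How it is judged:
On the way, in this order (a step that is already met when the one before it is completed fails the run):
1. the dial is set to the long mark and let go (value of joint dial between 1.625 and 1.865 rad and contact force between the fingers and mixer below 0.1 N), for 0.2 s.
2. the start key is pressed fully down (value of joint start_key above 0.0045 m), for 0.02 s.
At the end, for the whole second after the job is handed in: the dial stands at click five, the long mark (1.745 rad, within 0.12 rad), and the start key is up again (less than 1.5 mm down) (value of joint dial between 1.625 and 1.865 rad and value of joint start_key below 0.0015 m); the robot touches nothing.
It fails at once if the dial runs past click five (more than 0.21 rad beyond it) (value of joint dial above 1.955 rad).
It fails at once if the start key is pressed while the dial is not at the long mark (value of joint start_key above 0.003 m and not (value of joint dial above 1.625 rad)).
It fails at once if the dial is pushed too hard: over 10 N on the bottom of its travel (over about 22 N in all) (contact force between bush_floor and spindle_foot above 10 N).
It fails at once if the locked dial is forced round (over 40 N on its lock pin, 24 mm off the axis: about 1 N m) (contact force between lock_pin and anything else above 40 N).
It fails at once if a thing beside the roller is pushed more than 20 mm (distance of any of label_roll, tape, note_block from where it was at the start of the episode above 0.02 m).
It also fails if it takes over 64 s, if anything falls off the work surface, if the arm or the gripper's body presses on something with over 40 N, if the wrist force passes 120 N, or if a joint passes its speed limit or range.

## Working session

There is one attempt and no reset: what is moved stays moved. The work goes in short steps, Python scripts to look and compute and a tool call to move; the robot and the scene stay as the last step left them, time stands still between calls to the robot, and variables do not carry over. Pictures are saved under pics/ and viewed, and the job is handed in when it is done.

Besides the shell and the picture viewer there is one more tool, called by a JSON object that holds its "fn" and its "kwargs", one argument or row to a line. servo_tool: Moves the arm, as the interface text tells. Its arguments: {"type":"object","properties":{"increments":{"type":"array"},"claw":{"type":"number"}},"required":["increments"]}

```bash
mkdir -p pics; ls; python3 - <<'E'
from cell import manip
import cv2
o=manip.get_obs()
for k,v in o.items(): print(k,v)
for n in ("side","top","wrist"):
    p=manip.camera_params(n); print(n,p)
    cv2.imwrite(f"pics/{n}0.png",manip.snapshot(n)[:,:,::-1])
E
```

```text
pics
t 0.0
joints [-1.30841975e+00  2.77149049e-01 -2.79333350e-02  1.26799229e+00
  3.23310612e-05  1.46738888e+00]
qd [-3.02116307e-04  2.05533361e-03 -6.65454847e-04 -1.12069988e-03
  1.25458262e-03  1.27104043e-05]
joint_efforts [-7.16828054e-04 -4.45508516e+01  2.95201761e+01  1.62748358e-02
 -3.17001723e-04  1.10627531e-05]
tool_pos [ 0.22333753 -0.58287726  0.23012503]
ee_rot [[ 9.33843708e-01  3.57680885e-01 -5.59723881e-04]
 [ 3.57681223e-01 -9.33841134e-01  2.20875471e-03]
 [ 2.67336153e-04 -2.26283441e-03 -9.99997404e-01]]
ft_force [-0.16656886 -0.60871823  0.03782451]
moment [0.01495131 0.01014914 0.01501952]
opening 0.08563434352436629
side {'vertical_fov': 52.23019919694277, 'cx': 323.2426627687767, 'cy': 233.6821115028321, 'view': array([[-0.99981399, -0.00709235, -0.0179358 ,  0.6176203 ],
       [-0.0082594 , -0.68291015,  0.73045569, -0.04550126],
       [-0.01742918,  0.73046795,  0.68272454, -0.93466446],
       [ 0.        ,  0.        ,  0.        ,  1.        ]])}
top {'vertical_fov': 42.57908569652707, 'cx': 316.662749894416, 'cy': 232.40944844155717, 'view': array([[ 0.01806179, -0.99971742, -0.01545506, -0.00464896],
       [ 0.98127536,  0.01475971,  0.19204378, -0.61633588],
       [-0.1917614 , -0.01863432,  0.98126466, -1.02862338],
       [ 0.        ,  0.        ,  0.        ,  1.        ]])}
wrist {'vertical_fov': 59.57255080378047, 'cx': 313.409849227364, 'cy': 240.4817554613476, 'view': array([[ 0.35715507, -0.93404119, -0.0027047 , -0.62423798],
       [ 0.89785549,  0.34411387, -0.27466554,  0.03453693],
       [ 0.25747966,  0.09566976,  0.96153602, -0.38049883],
       [ 0.        ,  0.        ,  0.        ,  1.        ]])}
```

View pics/top0.png

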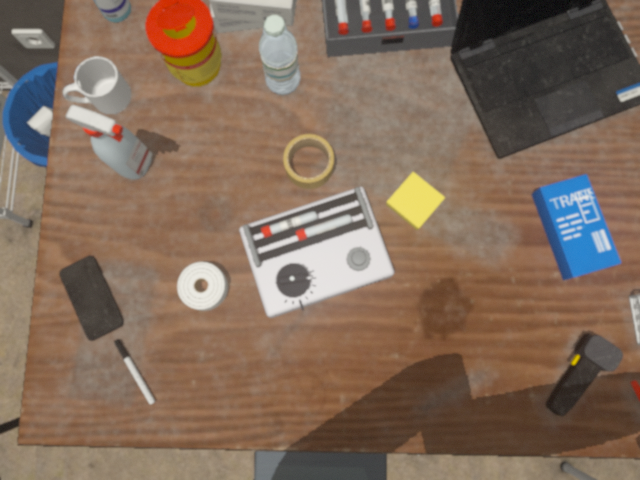

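View pics/side0.png

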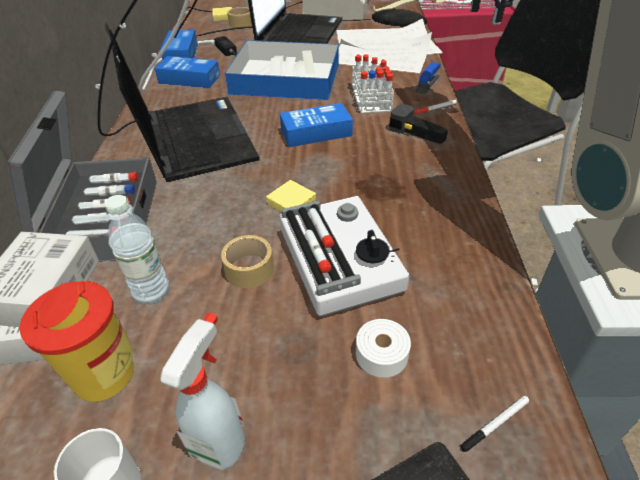

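View pics/wrist0.png

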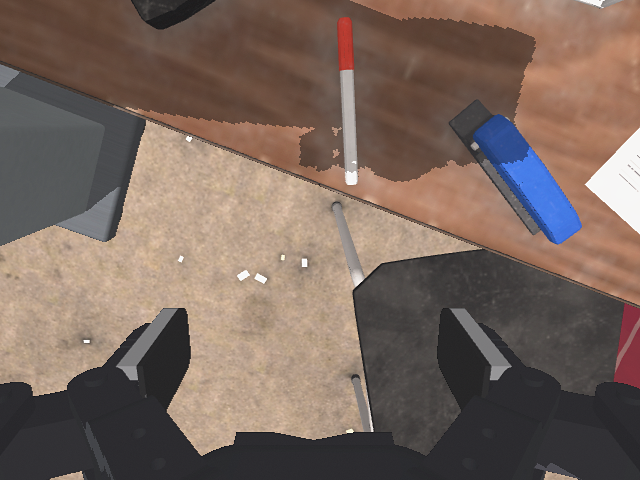

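The top and side views show the roller near (315,250) in the top picture, with the dial at about (295,280) and the key at (358,258). The side view has the dial at about (373,250). I'll enlarge both.

```bash
python3 - <<'E'
import cv2
a=cv2.imread('pics/top0.png')[180:325,230:400]; cv2.imwrite('pics/topc.png',cv2.resize(a,None,fx=4.5,fy=4,interpolation=cv2.INTER_CUBIC) if 0 else cv2.resize(a,None,fx=4,fy=4,interpolation=cv2.INTER_CUBIC))
a=cv2.imread('pics/side0.png')[190:320,270:415]; cv2.imwrite('pics/sidec.png',cv2.resize(a,None,fx=4,fy=4,interpolation=cv2.INTER_CUBIC))
E
```

```text
(no output)
```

View pics/topc.png

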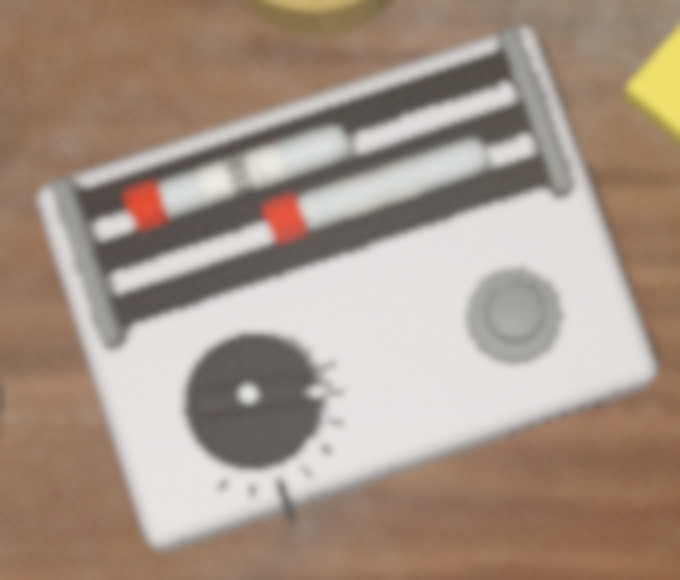

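View pics/sidec.png

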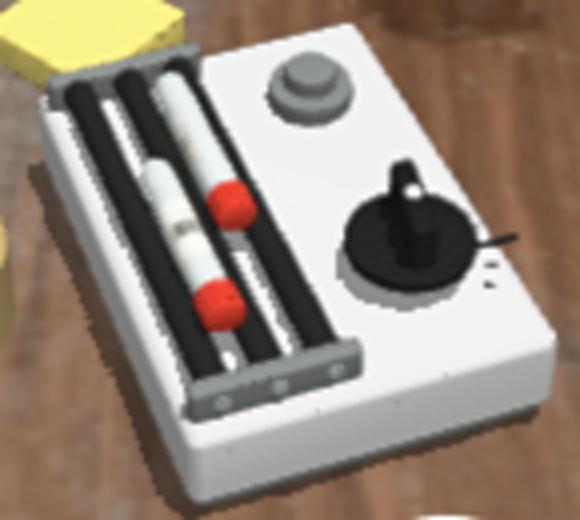

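The top crop shows the skirt centre at (255,400), the pointer at (317,390), the long mark from (280,482) to (292,520) and the key at (514,312). The side crop shows the skirt centre at about (411,240) and the key top at about (311,72). Next I'll triangulate.

```bash
cat > h.py <<'E'
import numpy as np
from cell import manip
def ray(p,u,v):
    f=240/np.tan(np.radians(p['vertical_fov']/2)); V=np.array(p['view']); R=V[:3,:3]
    d=np.array([(u-p['cx'])/f,-(v-p['cy'])/f,-1.]); return -R.T@V[:3,3], R.T@d
def atz(p,u,v,z):
    o,d=ray(p,u,v); return o+d*(z-o[2])/d[2]
def tri(a,b):
    o1,d1=a;o2,d2=b
    s=np.linalg.lstsq(np.c_[d1,-d2],o2-o1,rcond=None)[0]; A=o1+s[0]*d1;B=o2+s[1]*d2
    return (A+B)/2,np.linalg.norm(A-B)
def proj(p,X):
    f=240/np.tan(np.radians(p['vertical_fov']/2)); V=np.array(p['view']); c=V[:3,:3]@X+V[:3,3]
    return p['cx']+f*c[0]/-c[2], p['cy']-f*c[1]/-c[2]
T=manip.camera_params('top');S=manip.camera_params('side')
E
python3 - <<'E'
from h import *
t=lambda x,y:(230+(x-1.5)/4,180+(y-1.5)/4)
s=lambda x,y:(270+(x-1.5)/4,190+(y-1.5)/4)
for n,z,c in (("FL",.056,(155,547)),("FR",.056,(657,372)),("BR",.056,(530,25)),("BL",.056,(40,192)),("key",.07,(514,312)),("long0",.056,(280,482)),("long1",.056,(292,520)),("skirt",.079,(255,400)),("ptr",.079,(317,390)),("tick1",.056,(223,486)),("tick0",.056,(325,367))):
    print(n,atz(T,*t(*c),z).round(4))
for n,a,b in (("skirt",(255,400),(411,240)),("key",(514,311),(311,72)),("dot",(248,393),(414,191)),("FL",(155,547),(553,345)),("FR",(657,372),(352,26)),("long1",(292,520),(516,237))):
    X,e=tri(ray(T,*t(*a)),ray(S,*s(*b))); print(n,X.round(4),e.round(4))
E
```

```text
FL [0.4679 0.0865 0.056 ]
FR [ 0.5475 -0.1306  0.056 ]
BR [ 0.7035 -0.0746  0.056 ]
BL [0.6237 0.1429 0.056 ]
key [ 0.5708 -0.0673  0.07  ]
long0 [0.4968 0.0331 0.056 ]
long1 [0.4805 0.0275 0.056 ]
skirt [0.5297 0.0435 0.079 ]
ptr [0.5344 0.0171 0.079 ]
tick1 [0.4947 0.0578 0.056 ]
tick0 [0.5474 0.0145 0.056 ]
skirt [0.53   0.0441 0.0712] 0.0011
key [ 0.5705 -0.0671  0.0747] 0.0002
dot [0.5299 0.0453 0.1019] 0.0
FL [0.4691 0.0869 0.0488] 0.0017
FR [ 0.5476 -0.131   0.0517] 0.0009
long1 [0.4804 0.0275 0.0559] 0.0002
```

The geometry agrees across the views:
- **Yaw:** the roller is turned about 0.35 rad.
- **Dial axis:** about (0.530, 0.0445).
- **Start position:** the pointer is at click 1, value about 0.344.
- **Key:** (0.5705, -0.067).
- **Cross-check:** key to dial measures 119 mm against the stated 120.

Next I'll move above the dial with the jaws square to the bar.

{"fn": "servo_tool", "kwargs": {
  "increments": [
    {"x":1.535,"y":3.14,"rz":0.069},
    {"x":1.535,"y":3.14,"rz":0.069},
    {"x":1.535,"y":3.14,"rz":0.069},
    {"x":1.535,"y":3.14,"rz":0.069},
    {"x":1.535,"y":3.14,"rz":0.069},
    {"x":1.535,"y":3.14,"rz":0.069},
    {"x":1.535,"y":3.14,"rz":0.069},
    {"x":1.535,"y":3.14,"rz":0.069},
    {"x":1.535,"y":3.14,"rz":0.069},
    {"x":1.535,"y":3.14,"rz":0.069},
    {"x":1.535,"y":3.14,"rz":0.069},
    {"x":1.535,"y":3.14,"rz":0.069},
    {"x":1.535,"y":3.14,"rz":0.069},
    {"x":1.535,"y":3.14,"rz":0.069},
    {"x":1.535,"y":3.14,"rz":0.069},
    {"x":1.535,"y":3.14,"rz":0.069},
    {"x":1.535,"y":3.14,"rz":0.069},
    {"x":1.535,"y":3.14,"rz":0.069},
    {"x":1.535,"y":3.14,"rz":0.069},
    {"x":1.535,"y":3.14,"rz":0.069}
  ]
}}

```text
invalid input
```

{"fn": "servo_tool", "kwargs": {
  "increments": [
    {"x":0},
    {"x":0}
  ]
}}

```text
invalid input
```

```bash
python3 - <<'E'
from h import *
import cv2,pickle
o=manip.get_obs(); p=manip.camera_params('wrist'); im=manip.snapshot('wrist')[:,:,::-1]
pickle.dump(p,open('w1.pkl','wb')); cv2.imwrite('pics/w1.png',im)
print(o['t'],o['joints'].round(3),o['tool_pos'],o['ee_rot'].round(4),o['ft_force'],o['moment'])
for z in (.056,.075,.1): print(proj(p,np.array([.53,.0445,z])))
E
```

```text
0.15 [-1.308  0.277 -0.028  1.268  0.     1.467] [ 0.22339729 -0.58305903  0.23040587] [[ 9.338e-01  3.577e-01 -4.000e-04]
 [ 3.577e-01 -9.338e-01  1.700e-03]
 [ 2.000e-04 -1.700e-03 -1.000e+00]] [ 0.12894367 -0.29089885 -0.4793223 ] [ 0.02987157  0.01957701 -0.01032027]
(np.float64(-761.9012695703414), np.float64(-910.4553723633048))
(np.float64(-879.1915019434387), np.float64(-1022.8182177271046))
(np.float64(-1078.9838940487707), np.float64(-1214.2172899668508))
```

View pics/w1.png

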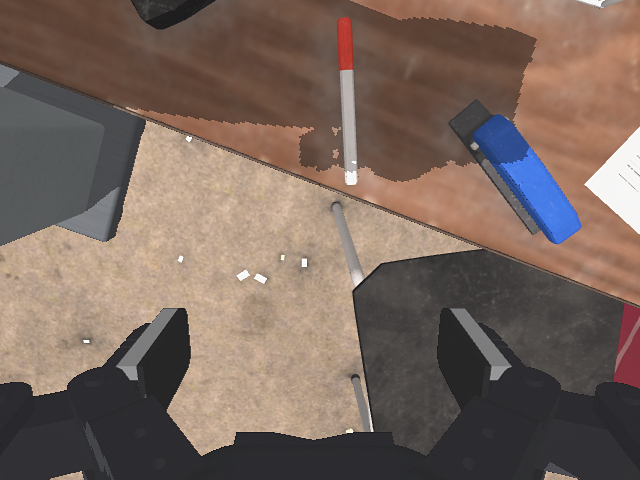

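The move was refused and the arm hasn't moved, so each row probably needs all six keys.

{"fn": "servo_tool", "kwargs": {
  "increments": [
    {"x":1.535,"y":3.14,"z":0,"rx":0,"ry":0,"rz":0.069}
  ]
}}

```text
t: 0.28
tool_pos: [0.2373, -0.5565, 0.2307]
ee_rot: [[0.908, 0.418, -0.001], [0.418, -0.908, -0.004], [-0.002, 0.003, -1.0]]
ft_force: [1.0, -0.4, 0.5]
opening: 0.0853
```

{"fn": "servo_tool", "kwargs": {
  "increments": [
    {"x":1.535,"y":3.14,"z":0,"rx":0,"ry":0,"rz":0.069},
    {"x":1.535,"y":3.14,"z":0,"rx":0,"ry":0,"rz":0.069},
    {"x":1.535,"y":3.14,"z":0,"rx":0,"ry":0,"rz":0.069},
    {"x":1.535,"y":3.14,"z":0,"rx":0,"ry":0,"rz":0.069},
    {"x":1.535,"y":3.14,"z":0,"rx":0,"ry":0,"rz":0.069},
    {"x":1.535,"y":3.14,"z":0,"rx":0,"ry":0,"rz":0.069},
    {"x":1.535,"y":3.14,"z":0,"rx":0,"ry":0,"rz":0.069},
    {"x":1.535,"y":3.14,"z":0,"rx":0,"ry":0,"rz":0.069},
    {"x":1.535,"y":3.14,"z":0,"rx":0,"ry":0,"rz":0.069},
    {"x":1.535,"y":3.14,"z":0,"rx":0,"ry":0,"rz":0.069},
    {"x":1.535,"y":3.14,"z":0,"rx":0,"ry":0,"rz":0.069},
    {"x":1.535,"y":3.14,"z":0,"rx":0,"ry":0,"rz":0.069},
    {"x":1.535,"y":3.14,"z":0,"rx":0,"ry":0,"rz":0.069},
    {"x":1.535,"y":3.14,"z":0,"rx":0,"ry":0,"rz":0.069},
    {"x":1.535,"y":3.14,"z":0,"rx":0,"ry":0,"rz":0.069},
    {"x":1.535,"y":3.14,"z":0,"rx":0,"ry":0,"rz":0.069},
    {"x":1.535,"y":3.14,"z":0,"rx":0,"ry":0,"rz":0.069},
    {"x":1.535,"y":3.14,"z":0,"rx":0,"ry":0,"rz":0.069},
    {"x":1.535,"y":3.14,"z":0,"rx":0,"ry":0,"rz":0.069}
  ]
}}

```text
t: 1.87
tool_pos: [0.5308, 0.0461, 0.2312]
ee_rot: [[-0.178, 0.984, -0.0], [0.984, 0.178, -0.0], [-0.0, -0.0, -1.0]]
ft_force: [0.8, 0.1, -0.1]
opening: 0.0851
```

{"fn": "servo_tool", "kwargs": {
  "increments": [
    {"x":0,"y":0,"z":0,"rx":0,"ry":0,"rz":0},
    {"x":0,"y":0,"z":0,"rx":0,"ry":0,"rz":0}
  ]
}}

```text
t: 2.03
tool_pos: [0.5308, 0.0457, 0.231]
ee_rot: [[-0.177, 0.984, -0.001], [0.984, 0.177, -0.0], [-0.0, -0.001, -1.0]]
ft_force: [-0.5, 0.1, 0.3]
opening: 0.0853
```

```bash
cat > look.py <<'E'
from h import *
import cv2,pickle,sys
n=sys.argv[1]
o=manip.get_obs(); p=manip.camera_params('wrist'); im=manip.snapshot('wrist')[:,:,::-1]
pickle.dump(p,open(n+'.pkl','wb')); cv2.imwrite(f'pics/{n}.png',im)
print(o['t'],o['joints'].round(3),o['tool_pos'].round(4),o['ee_rot'].round(4),o['ft_force'].round(2),o['moment'].round(3),o['opening'])
for z in (.056,.075,.1): print(proj(p,np.array([.53,.0445,z])))
E
python3 look.py w2
```

```text
2.0333 [-0.035  0.114 -0.226  1.231 -0.     1.358] [0.5308 0.0457 0.231 ] [[-1.768e-01  9.842e-01 -7.000e-04]
 [ 9.842e-01  1.768e-01 -3.000e-04]
 [-2.000e-04 -7.000e-04 -1.000e+00]] [-0.5   0.05  0.27] [0.002 0.079 0.007] 0.08528815205639384
(np.float64(310.77564227590284), np.float64(215.099924039554))
(np.float64(310.60008260637716), np.float64(220.7095603798566))
(np.float64(310.33456499758586), np.float64(229.19361159327383))
```

View pics/w2.png

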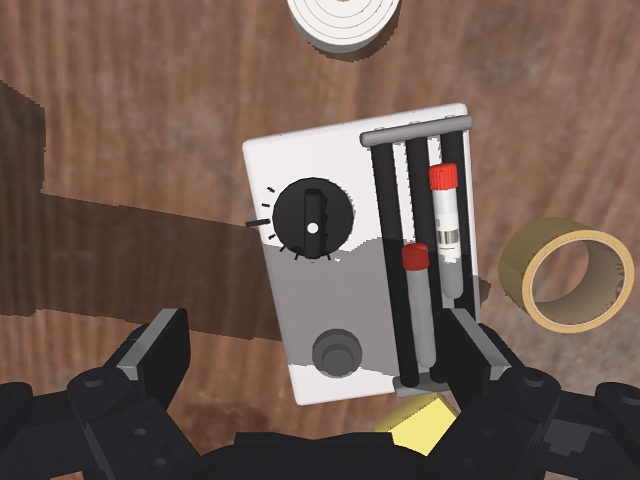

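The wrist picture shows the dial at about (313,218), its dot at (313,228) and the pointer at the lower end. Both are about 2.5 px right of my projection. I'll zoom in.

```bash
python3 - <<'E'
import cv2
a=cv2.imread('pics/w2.png')[160:280,235:385]; cv2.imwrite('pics/w2c.png',cv2.resize(a,None,fx=5,fy=5,interpolation=cv2.INTER_CUBIC))
E
```

```text
(no output)
```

View pics/w2c.png

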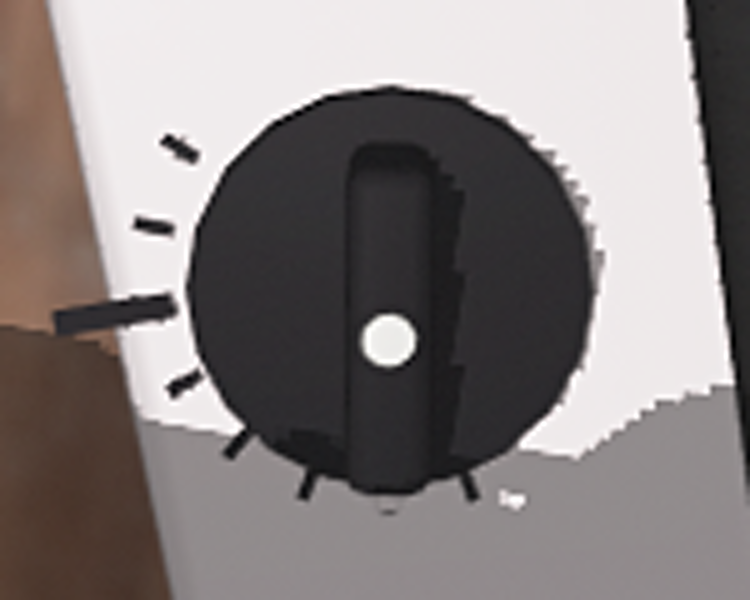

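```bash
python3 - <<'E'
from h import *
import pickle
p=pickle.load(open('w2.pkl','rb'))
for n,u,v in (("skirt",312.6,216.6),("dot",312.4,227.6)):
  for z in (.070,.075,.08,.097,.1,.104): print(n,z,atz(p,u,v,z).round(4))
t=lambda x,y:(230+(x-1.5)/4,180+(y-1.5)/4)
print(tri(ray(T,*t(255,400)),ray(p,312.6,216.6)),tri(ray(T,*t(248,393)),ray(p,312.4,227.6)))
x=np.array(p['view'])[0,:3]; print('tool y vs cam x',x)
E
```

```text
skirt 0.07 [0.5311 0.0467 0.07  ]
skirt 0.075 [0.5309 0.0478 0.075 ]
skirt 0.08 [0.5307 0.0489 0.08  ]
skirt 0.097 [0.5301 0.0527 0.097 ]
skirt 0.1 [0.53   0.0533 0.1   ]
skirt 0.104 [0.5298 0.0542 0.104 ]
dot 0.07 [0.5324 0.0384 0.07  ]
dot 0.075 [0.5322 0.0396 0.075 ]
dot 0.08 [0.532  0.0409 0.08  ]
dot 0.097 [0.5313 0.0451 0.097 ]
dot 0.1 [0.5312 0.0458 0.1   ]
dot 0.104 [0.531  0.0468 0.104 ]
(array([0.53160523, 0.04460089, 0.06086853]), np.float64(0.00037899498474021354)) (array([0.53083408, 0.04540942, 0.09779336]), np.float64(0.0008985526367858491))
tool y vs cam x [ 9.84339632e-01  1.76280906e-01 -7.28231988e-04]
```

The axis re-measures as (0.5308, 0.0455), bar top at about z 0.10 and skirt top at about 0.073. The TCP is already over it. I'll narrow the jaws and descend.

{"fn": "servo_tool", "kwargs": {
  "claw": 0.4,
  "increments": [
    {"x":0,"y":0,"z":-1.6,"rx":0,"ry":0,"rz":0},
    {"x":0,"y":0,"z":-1.6,"rx":0,"ry":0,"rz":0},
    {"x":0,"y":0,"z":-1.6,"rx":0,"ry":0,"rz":0},
    {"x":0,"y":0,"z":-1.6,"rx":0,"ry":0,"rz":0},
    {"x":0,"y":0,"z":-1.6,"rx":0,"ry":0,"rz":0},
    {"x":0,"y":0,"z":-1.6,"rx":0,"ry":0,"rz":0},
    {"x":0,"y":0,"z":-1.6,"rx":0,"ry":0,"rz":0},
    {"x":0,"y":0,"z":-1.0,"rx":0,"ry":0,"rz":0},
    {"x":0,"y":0,"z":0,"rx":0,"ry":0,"rz":0},
    {"x":0,"y":0,"z":0,"rx":0,"ry":0,"rz":0},
    {"x":0,"y":0,"z":0,"rx":0,"ry":0,"rz":0}
  ]
}}

```text
t: 3.0
tool_pos: [0.5311, 0.0438, 0.1102]
ee_rot: [[-0.173, 0.985, 0.001], [0.985, 0.173, -0.0], [-0.0, 0.001, -1.0]]
ft_force: [0.2, 0.6, -0.3]
opening: 0.0338
```

```bash
python3 look.py w3; python3 - <<'E'
import cv2
from h import *
cv2.imwrite('pics/s3.png',cv2.resize(manip.snapshot('side')[130:330,270:470,::-1],None,fx=3,fy=3,interpolation=cv2.INTER_CUBIC))
E
```

```text
3.0 [-0.039  0.21  -0.384  0.976 -0.     1.358] [0.5311 0.0438 0.1102] [[-1.731e-01  9.849e-01  1.300e-03]
 [ 9.849e-01  1.731e-01 -1.000e-04]
 [-4.000e-04  1.200e-03 -1.000e+00]] [ 0.23  0.61 -0.29] [-0.027  0.016 -0.015] 0.03380911014136919
(np.float64(308.8059909384038), np.float64(263.61691181917774))
(np.float64(308.4204954393109), np.float64(277.3213825491583))
(np.float64(307.78437102756135), np.float64(299.9357798688671))
```

View pics/w3.png

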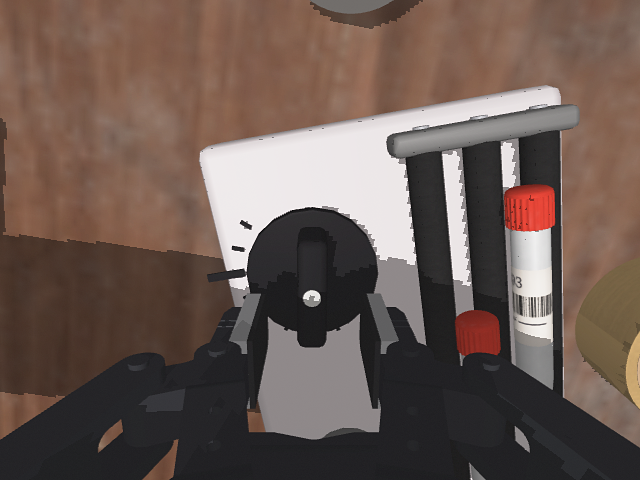

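View pics/s3.png

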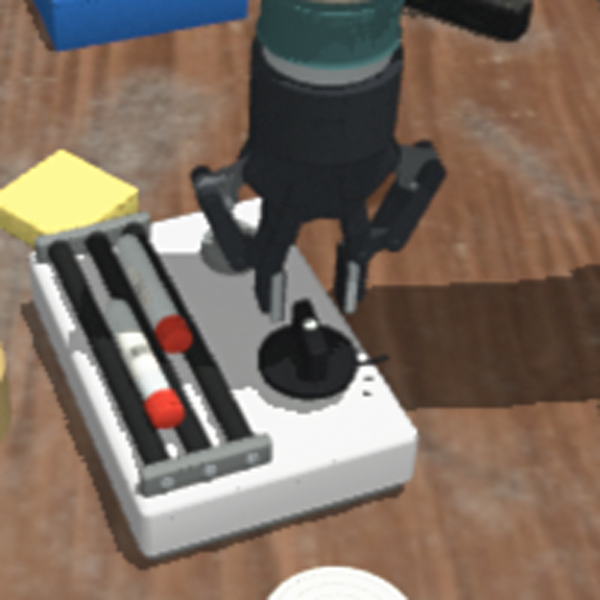

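The bar is between the fingers, with its dot at (312,298). I'll re-triangulate using the two wrist views.

```bash
python3 - <<'E'
from h import *
import pickle
p=pickle.load(open('w2.pkl','rb'));q=pickle.load(open('w3.pkl','rb'))
print(tri(ray(p,312.4,227.6),ray(q,312,298)),tri(ray(p,312.6,216.6),ray(q,312,271)))
for z in (.098,.102): print(atz(q,312,298,z))
# finger mid
for _ in range(3):
  import time; print(manip.get_obs()['tool_pos'])
for z in (.108,.115): print(proj(q,np.array([.5311,.0438,z])))
import cv2
a=cv2.imread('pics/w3.png')[200:350,220:400]; cv2.imwrite('pics/w3c.png',cv2.resize(a,None,fx=4,fy=4,interpolation=cv2.INTER_CUBIC))
E
```

```text
(array([0.53125498, 0.04624007, 0.10151435]), np.float64(0.000283442128203394)) (array([0.53097706, 0.04786322, 0.07525665]), np.float64(0.0001742668830067789))
[0.5316535  0.04473972 0.098     ]
[0.53135877 0.04647536 0.102     ]
[0.53159389 0.0440846  0.11061262]
[0.53159389 0.0440846  0.11061262]
[0.53159389 0.0440846  0.11061262]
(np.float64(310.08715917259144), np.float64(310.74249315972156))
(np.float64(309.9661127945483), np.float64(319.1409395829004))
```

View pics/w3c.png

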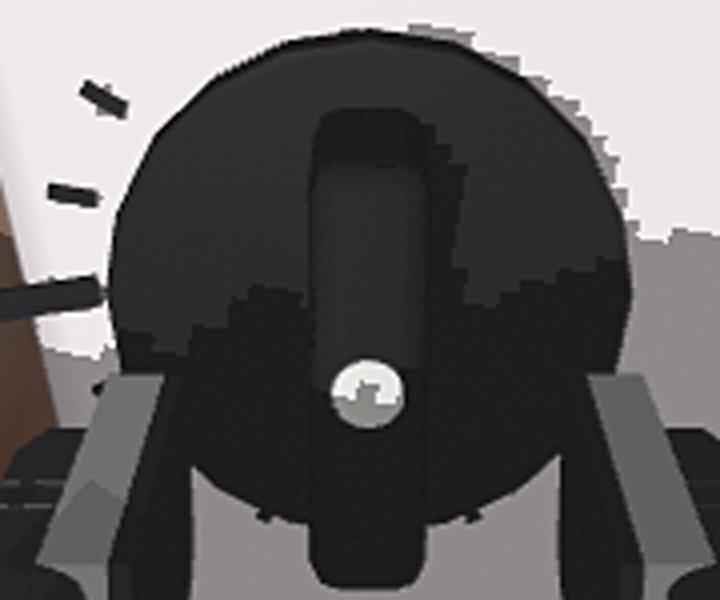

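```bash
python3 - <<'E'
from h import *
import pickle
q=pickle.load(open('w3.pkl','rb'))
R=manip.get_obs()['ee_rot']; c=np.array([.5312,.0439,.1103])
for back in (.003,.005,.007):
  for dx in (.009,.011,.013):
    print(back,dx,[np.round(proj(q,c+R@np.array([dx,s*.017,-back])),1) for s in (-1,1)])
E
```

```text
0.003 0.009 [array([263.2, 294.1]), array([357.3, 294.1])]
0.003 0.011 [array([263., 289.]), array([357.4, 288.9])]
0.003 0.013 [array([262.8, 283.8]), array([357.6, 283.7])]
0.005 0.009 [array([262.5, 296.4]), array([357.8, 296.3])]
0.005 0.011 [array([262.3, 291.2]), array([358. , 291.1])]
0.005 0.013 [array([262.1, 285.9]), array([358.2, 285.9])]
0.007 0.009 [array([261.8, 298.7]), array([358.4, 298.6])]
0.007 0.011 [array([261.6, 293.4]), array([358.6, 293.3])]
0.007 0.013 [array([261.4, 288.1]), array([358.7, 288. ])]
```

The rows match the calibration. Sideways, the fingers sit about 0.9 mm right of the bar, and the dial is about 1.6 mm further along y. I'll correct both and go down.

{"fn": "servo_tool", "kwargs": {
  "increments": [
    {"x":-0.11,"y":0.16,"z":-0.5,"rx":0,"ry":0,"rz":0},
    {"x":0,"y":0,"z":-0.8,"rx":0,"ry":0,"rz":0},
    {"x":0,"y":0,"z":-0.8,"rx":0,"ry":0,"rz":0},
    {"x":0,"y":0,"z":-0.7,"rx":0,"ry":0,"rz":0},
    {"x":0,"y":0,"z":0,"rx":0,"ry":0,"rz":0},
    {"x":0,"y":0,"z":0,"rx":0,"ry":0,"rz":0}
  ]
}}

```text
t: 3.6
tool_pos: [0.5285, 0.0461, 0.0802]
ee_rot: [[-0.174, 0.985, -0.002], [0.985, 0.174, 0.0], [0.0, -0.002, -1.0]]
ft_force: [0.2, -0.3, -0.7]
opening: 0.0344
```

```bash
python3 look.py w4;python3 - <<'E'
import cv2
a=cv2.imread('pics/w4.png')[200:400,200:420]; cv2.imwrite('pics/w4c.png',cv2.resize(a,None,fx=3,fy=3,interpolation=cv2.INTER_CUBIC))
E
```

```text
3.6 [-0.035  0.241 -0.417  0.915  0.     1.361] [0.5285 0.0461 0.0802] [[-1.743e-01  9.847e-01 -2.300e-03]
 [ 9.847e-01  1.743e-01  1.000e-04]
 [ 5.000e-04 -2.300e-03 -1.000e+00]] [ 0.15 -0.25 -0.67] [-0.     0.037 -0.05 ] 0.034370880648165236
(np.float64(313.57358874149264), np.float64(292.3757367388886))
(np.float64(313.48079152137217), np.float64(311.65061216868514))
(np.float64(313.3213440780824), np.float64(344.7693801987135))
```

View pics/w4c.png

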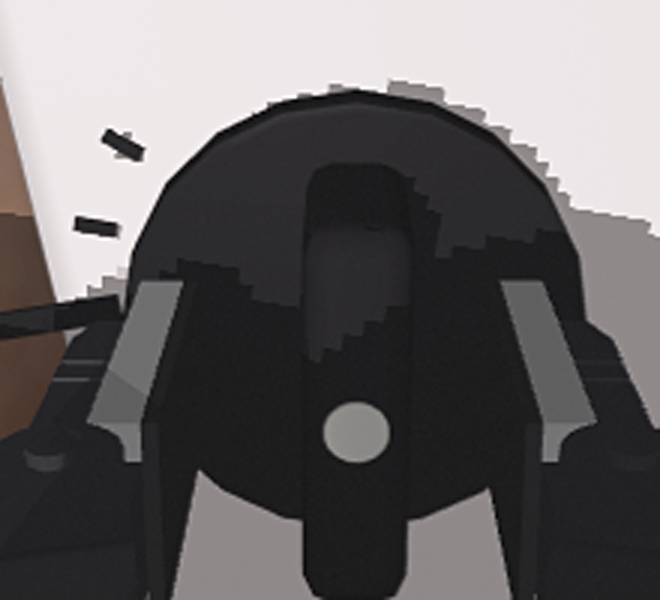

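The fingers are now about 2 mm left of the bar: finger mid at 341, bar at 358 in the crop. I'll shift +2 mm in x and check the reading.

{"fn": "servo_tool", "kwargs": {
  "increments": [
    {"x":0.2,"y":0,"z":0,"rx":0,"ry":0,"rz":0},
    {"x":0,"y":0,"z":0,"rx":0,"ry":0,"rz":0},
    {"x":0,"y":0,"z":0,"rx":0,"ry":0,"rz":0}
  ]
}}

```text
t: 3.9
tool_pos: [0.5321, 0.0459, 0.0818]
ee_rot: [[-0.174, 0.985, 0.001], [0.985, 0.174, -0.0], [-0.0, 0.001, -1.0]]
ft_force: [-0.5, -0.4, 0.1]
opening: 0.0341
```

```bash
python3 look.py w5;python3 - <<'E'
import cv2
a=cv2.imread('pics/w5.png')[200:400,200:420]; cv2.imwrite('pics/w5c.png',cv2.resize(a,None,fx=3,fy=3,interpolation=cv2.INTER_CUBIC))
E
```

```text
3.9 [-0.035  0.243 -0.411  0.916  0.     1.361] [0.5321 0.0459 0.0818] [[-1.741e-01  9.847e-01  1.100e-03]
 [ 9.847e-01  1.741e-01 -0.000e+00]
 [-2.000e-04  1.000e-03 -1.000e+00]] [-0.45 -0.39  0.09] [-0.067 -0.052  0.037] 0.03408653245399389
(np.float64(305.2396713869484), np.float64(289.365298672925))
(np.float64(304.3770955939585), np.float64(308.1860503494953))
(np.float64(302.8982149786973), np.float64(340.45410730787887))
```

View pics/w5c.png

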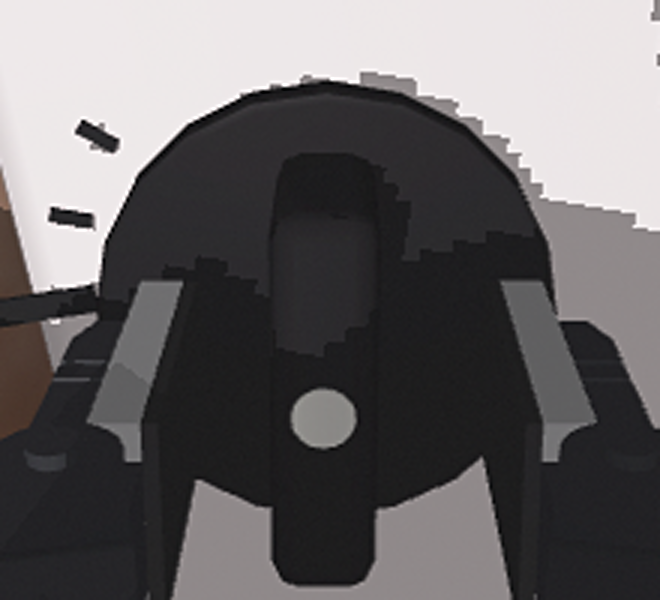

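It overshot to 3.6 mm. I'll let the arm settle to see if it's swinging.

{"fn": "servo_tool", "kwargs": {
  "increments": [
    {"x":0,"y":0,"z":0,"rx":0,"ry":0,"rz":0}
  ]
}}

```text
t: 4.03
tool_pos: [0.5317, 0.0459, 0.0816]
ee_rot: [[-0.174, 0.985, 0.001], [0.985, 0.174, -0.0], [-0.0, 0.0, -1.0]]
ft_force: [-0.3, 0.3, -1.1]
opening: 0.0341
```

{"fn": "servo_tool", "kwargs": {
  "increments": [
    {"x":0,"y":0,"z":0,"rx":0,"ry":0,"rz":0},
    {"x":0,"y":0,"z":0,"rx":0,"ry":0,"rz":0}
  ]
}}

```text
t: 4.2
tool_pos: [0.5315, 0.0459, 0.0814]
ee_rot: [[-0.174, 0.985, 0.0], [0.985, 0.174, 0.0], [-0.0, 0.0, -1.0]]
ft_force: [0.4, 0.5, -0.1]
opening: 0.0341
```

{"fn": "servo_tool", "kwargs": {
  "increments": [
    {"x":0,"y":0,"z":0,"rx":0,"ry":0,"rz":0},
    {"x":0,"y":0,"z":0,"rx":0,"ry":0,"rz":0},
    {"x":0,"y":0,"z":0,"rx":0,"ry":0,"rz":0}
  ]
}}

```text
t: 4.45
tool_pos: [0.5314, 0.0459, 0.0813]
ee_rot: [[-0.174, 0.985, -0.0], [0.985, 0.174, 0.0], [0.0, -0.0, -1.0]]
ft_force: [0.6, -0.2, 0.3]
opening: 0.0342
```

{"fn": "servo_tool", "kwargs": {
  "increments": [
    {"x":-0.1,"y":0,"z":0,"rx":0,"ry":0,"rz":0},
    {"x":0,"y":0,"z":0,"rx":0,"ry":0,"rz":0},
    {"x":0,"y":0,"z":0,"rx":0,"ry":0,"rz":0},
    {"x":0,"y":0,"z":0,"rx":0,"ry":0,"rz":0},
    {"x":0,"y":0,"z":0,"rx":0,"ry":0,"rz":0},
    {"x":0,"y":0,"z":0,"rx":0,"ry":0,"rz":0},
    {"x":0,"y":0,"z":0,"rx":0,"ry":0,"rz":0}
  ]
}}

```text
t: 5.03
tool_pos: [0.5304, 0.0459, 0.0813]
ee_rot: [[-0.174, 0.985, -0.0], [0.985, 0.174, -0.0], [-0.0, -0.0, -1.0]]
ft_force: [0.3, -0.2, 0.2]
opening: 0.0341
```

```bash
python3 look.py w6;python3 - <<'E'
import cv2
a=cv2.imread('pics/w6.png')[200:400,200:420]; cv2.imwrite('pics/w6c.png',cv2.resize(a,None,fx=3,fy=3,interpolation=cv2.INTER_CUBIC))
E
```

```text
5.0333 [-0.035  0.242 -0.414  0.915 -0.     1.361] [0.5304 0.0459 0.0813] [[-0.1741  0.9847 -0.    ]
 [ 0.9847  0.1741 -0.    ]
 [-0.     -0.     -1.    ]] [ 0.31 -0.2   0.16] [ 0.04   0.002 -0.001] 0.034105210518183215
(np.float64(308.93843508989943), np.float64(290.42170350388096))
(np.float64(308.4391357886987), np.float64(309.38816650305745))
(np.float64(307.5826119313081), np.float64(341.9242185464511))
```

View pics/w6c.png

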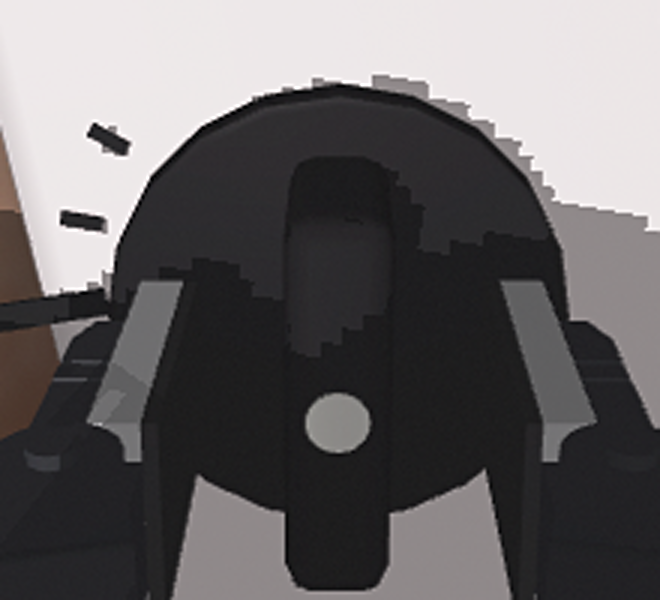

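The bar is centred to within about 0.4 mm (338 against 341). I'll close on it.

{"fn": "servo_tool", "kwargs": {
  "claw": 0.0,
  "increments": [
    {"x":0,"y":0,"z":0,"rx":0,"ry":0,"rz":0},
    {"x":0,"y":0,"z":0,"rx":0,"ry":0,"rz":0},
    {"x":0,"y":0,"z":0,"rx":0,"ry":0,"rz":0},
    {"x":0,"y":0,"z":0,"rx":0,"ry":0,"rz":0},
    {"x":0,"y":0,"z":0,"rx":0,"ry":0,"rz":0},
    {"x":0,"y":0,"z":0,"rx":0,"ry":0,"rz":0}
  ]
}}

```text
t: 5.58
tool_pos: [0.5302, 0.0459, 0.0814]
ee_rot: [[-0.174, 0.985, -0.0], [0.985, 0.174, -0.0], [-0.0, -0.0, -1.0]]
ft_force: [-1.0, -0.5, 2.4]
opening: 0.0104
```

```bash
python3 look.py w7
```

```text
5.5833 [-0.035  0.241 -0.414  0.916 -0.     1.361] [0.5302 0.0459 0.0814] [[-1.741e-01  9.847e-01 -5.000e-04]
 [ 9.847e-01  1.741e-01 -1.000e-04]
 [-1.000e-04 -5.000e-04 -1.000e+00]] [-1.03 -0.46  2.38] [-0.12   0.46  -0.023] 0.010406464797843884
(np.float64(309.61836992308525), np.float64(290.30173456514075))
(np.float64(309.1720200510159), np.float64(309.2461030491263))
(np.float64(308.4064702687853), np.float64(341.73823102975166))
```

It's gripped. Now I'll push down gently while watching force and travel.

{"fn": "servo_tool", "kwargs": {
  "increments": [
    {"x":0,"y":0,"z":-0.1,"rx":0,"ry":0,"rz":0},
    {"x":0,"y":0,"z":-0.1,"rx":0,"ry":0,"rz":0},
    {"x":0,"y":0,"z":0,"rx":0,"ry":0,"rz":0},
    {"x":0,"y":0,"z":0,"rx":0,"ry":0,"rz":0},
    {"x":0,"y":0,"z":0,"rx":0,"ry":0,"rz":0},
    {"x":0,"y":0,"z":0,"rx":0,"ry":0,"rz":0}
  ]
}}

```text
t: 6.13
tool_pos: [0.5302, 0.0459, 0.0795]
ee_rot: [[-0.174, 0.985, -0.0], [0.985, 0.174, -0.0], [-0.0, -0.0, -1.0]]
ft_force: [-2.8, -0.7, 6.4]
opening: 0.0107
```

{"fn": "servo_tool", "kwargs": {
  "increments": [
    {"x":0,"y":0,"z":-0.1,"rx":0,"ry":0,"rz":0},
    {"x":0,"y":0,"z":-0.1,"rx":0,"ry":0,"rz":0},
    {"x":0,"y":0,"z":0,"rx":0,"ry":0,"rz":0},
    {"x":0,"y":0,"z":0,"rx":0,"ry":0,"rz":0},
    {"x":0,"y":0,"z":0,"rx":0,"ry":0,"rz":0},
    {"x":0,"y":0,"z":0,"rx":0,"ry":0,"rz":0}
  ]
}}

```text
t: 6.63
tool_pos: [0.5302, 0.0459, 0.0779]
ee_rot: [[-0.174, 0.985, -0.0], [0.985, 0.174, -0.0], [-0.0, -0.0, -1.0]]
ft_force: [-3.8, -0.6, 8.2]
opening: 0.0104
```

The force follows the spring curve: 3.5 mm gives 8.2 N. Another 2 mm should land at about 5.5 mm.

{"fn": "servo_tool", "kwargs": {
  "increments": [
    {"x":0,"y":0,"z":-0.1,"rx":0,"ry":0,"rz":0},
    {"x":0,"y":0,"z":-0.05,"rx":0,"ry":0,"rz":0},
    {"x":0,"y":0,"z":-0.05,"rx":0,"ry":0,"rz":0},
    {"x":0,"y":0,"z":0,"rx":0,"ry":0,"rz":0},
    {"x":0,"y":0,"z":0,"rx":0,"ry":0,"rz":0},
    {"x":0,"y":0,"z":0,"rx":0,"ry":0,"rz":0},
    {"x":0,"y":0,"z":0,"rx":0,"ry":0,"rz":0}
  ]
}}

```text
t: 7.22
tool_pos: [0.5303, 0.0459, 0.0763]
ee_rot: [[-0.174, 0.985, -0.0], [0.985, 0.174, -0.0], [-0.0, -0.0, -1.0]]
ft_force: [-4.6, -0.1, 10.4]
opening: 0.0104
```

{"fn": "servo_tool", "kwargs": {
  "increments": [
    {"x":0,"y":0,"z":-0.05,"rx":0,"ry":0,"rz":0},
    {"x":0,"y":0,"z":0,"rx":0,"ry":0,"rz":0},
    {"x":0,"y":0,"z":0,"rx":0,"ry":0,"rz":0},
    {"x":0,"y":0,"z":0,"rx":0,"ry":0,"rz":0},
    {"x":0,"y":0,"z":0,"rx":0,"ry":0,"rz":-0.02},
    {"x":0,"y":0,"z":0,"rx":0,"ry":0,"rz":-0.02},
    {"x":0,"y":0,"z":0,"rx":0,"ry":0,"rz":-0.02},
    {"x":0,"y":0,"z":0,"rx":0,"ry":0,"rz":0},
    {"x":0,"y":0,"z":0,"rx":0,"ry":0,"rz":0}
  ]
}}

```text
t: 7.97
tool_pos: [0.5302, 0.0459, 0.0759]
ee_rot: [[-0.116, 0.993, -0.0], [0.993, 0.116, -0.0], [-0.0, -0.0, -1.0]]
ft_force: [-5.7, -0.8, 11.8]
opening: 0.0106
```

```bash
cat > st.py <<'E'
from h import *
o=manip.get_obs(); R=o['ee_rot']
print(o['t'],o['tool_pos'].round(4),'yaw_y',np.arctan2(R[1,1],R[0,1]).round(4),'F',o['ft_force'].round(2),'M',o['moment'].round(3),'q6',o['joints'][5].round(3),o['opening'])
E
python3 st.py
```

```text
7.9667 [0.5302 0.0459 0.0759] yaw_y 0.116 F [-5.73 -0.77 11.81] M [-0.114  1.191  0.315] q6 1.42 0.010636391384149953
```

{"fn": "servo_tool", "kwargs": {
  "increments": [
    {"x":0,"y":0,"z":0,"rx":0,"ry":0,"rz":-0.03},
    {"x":0,"y":0,"z":0,"rx":0,"ry":0,"rz":-0.03},
    {"x":0,"y":0,"z":0,"rx":0,"ry":0,"rz":0},
    {"x":0,"y":0,"z":0,"rx":0,"ry":0,"rz":0}
  ]
}}

```text
t: 8.3
tool_pos: [0.5302, 0.0459, 0.0759]
ee_rot: [[-0.055, 0.998, -0.0], [0.998, 0.055, -0.0], [-0.0, -0.0, -1.0]]
ft_force: [-5.2, -0.1, 12.1]
opening: 0.0106
```

```bash
python3 st.py
```

```text
8.3 [0.5302 0.0459 0.0759] yaw_y 0.0551 F [-5.17 -0.14 12.05] M [-0.145  1.209  0.029] q6 1.481 0.010618396693336
```

It turns: the detent torque peaked and fell to about 0.03 N m. I'll finish this click.

{"fn": "servo_tool", "kwargs": {
  "increments": [
    {"x":0,"y":0,"z":0,"rx":0,"ry":0,"rz":-0.04},
    {"x":0,"y":0,"z":0,"rx":0,"ry":0,"rz":-0.04},
    {"x":0,"y":0,"z":0,"rx":0,"ry":0,"rz":-0.04},
    {"x":0,"y":0,"z":0,"rx":0,"ry":0,"rz":-0.04},
    {"x":0,"y":0,"z":0,"rx":0,"ry":0,"rz":-0.04},
    {"x":0,"y":0,"z":0,"rx":0,"ry":0,"rz":-0.03},
    {"x":0,"y":0,"z":0,"rx":0,"ry":0,"rz":0},
    {"x":0,"y":0,"z":0,"rx":0,"ry":0,"rz":0}
  ]
}}

```text
t: 8.97
tool_pos: [0.53, 0.0459, 0.0758]
ee_rot: [[0.174, 0.985, -0.001], [0.985, -0.174, -0.0], [-0.0, -0.001, -1.0]]
ft_force: [-5.9, -0.6, 11.9]
opening: 0.0105
```

```bash
python3 st.py; python3 look.py w8
```

```text
8.9667 [0.53   0.0459 0.0758] yaw_y -0.1751 F [-5.95 -0.58 11.88] M [-0.163  1.207 -0.027] q6 1.711 0.010546707014661755
8.9667 [-0.035  0.248 -0.419  0.904 -0.     1.711] [0.53   0.0459 0.0758] [[ 1.742e-01  9.847e-01 -7.000e-04]
 [ 9.847e-01 -1.742e-01 -3.000e-04]
 [-4.000e-04 -7.000e-04 -1.000e+00]] [-5.95 -0.58 11.88] [-0.163  1.207 -0.027] 0.010546707014661755
(np.float64(310.96469270922125), np.float64(296.50580271043225))
(np.float64(310.63529182838926), np.float64(316.81660279611276))
(np.float64(310.0651776321555), np.float64(351.9697433598641))
```

View pics/w8.png

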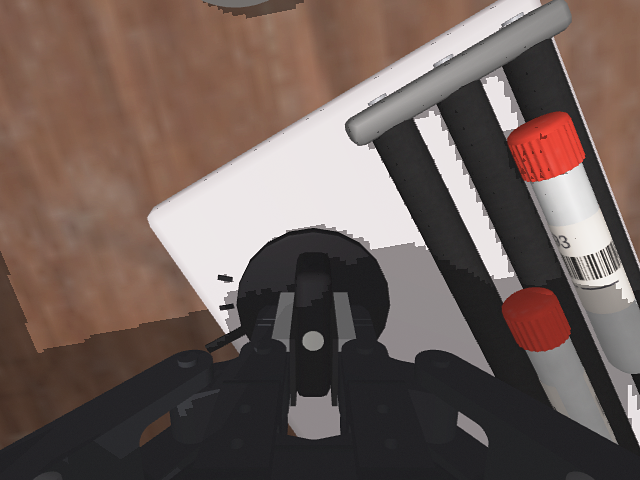

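The bar turned along with the hand: click 2, with the rest torque back near 0. Two more clicks.

{"fn": "servo_tool", "kwargs": {
  "increments": [
    {"x":0,"y":0,"z":0,"rx":0,"ry":0,"rz":-0.05},
    {"x":0,"y":0,"z":0,"rx":0,"ry":0,"rz":-0.05},
    {"x":0,"y":0,"z":0,"rx":0,"ry":0,"rz":-0.05},
    {"x":0,"y":0,"z":0,"rx":0,"ry":0,"rz":-0.05},
    {"x":0,"y":0,"z":0,"rx":0,"ry":0,"rz":-0.05},
    {"x":0,"y":0,"z":0,"rx":0,"ry":0,"rz":-0.05},
    {"x":0,"y":0,"z":0,"rx":0,"ry":0,"rz":-0.05},
    {"x":0,"y":0,"z":0,"rx":0,"ry":0,"rz":0},
    {"x":0,"y":0,"z":0,"rx":0,"ry":0,"rz":0}
  ]
}}

```text
t: 9.77
tool_pos: [0.5297, 0.0459, 0.0757]
ee_rot: [[0.501, 0.865, -0.001], [0.865, -0.501, -0.0], [-0.001, -0.001, -1.0]]
ft_force: [-6.3, -0.4, 11.1]
opening: 0.0107
```

{"fn": "servo_tool", "kwargs": {
  "increments": [
    {"x":0,"y":0,"z":0,"rx":0,"ry":0,"rz":-0.05},
    {"x":0,"y":0,"z":0,"rx":0,"ry":0,"rz":-0.05},
    {"x":0,"y":0,"z":0,"rx":0,"ry":0,"rz":-0.05},
    {"x":0,"y":0,"z":0,"rx":0,"ry":0,"rz":-0.05},
    {"x":0,"y":0,"z":0,"rx":0,"ry":0,"rz":-0.05},
    {"x":0,"y":0,"z":0,"rx":0,"ry":0,"rz":-0.05},
    {"x":0,"y":0,"z":0,"rx":0,"ry":0,"rz":-0.05},
    {"x":0,"y":0,"z":0,"rx":0,"ry":0,"rz":0},
    {"x":0,"y":0,"z":0,"rx":0,"ry":0,"rz":0}
  ]
}}

```text
t: 10.52
tool_pos: [0.5295, 0.0461, 0.0757]
ee_rot: [[0.768, 0.641, -0.002], [0.641, -0.768, 0.0], [-0.001, -0.001, -1.0]]
ft_force: [-6.1, -0.2, 12.8]
opening: 0.0102
```

```bash
python3 st.py; python3 look.py w9
```

```text
10.5167 [0.5295 0.0461 0.0757] yaw_y -0.875 F [-6.13 -0.22 12.8 ] M [ 0.009  1.387 -0.009] q6 2.411 0.010241438522997427
10.5167 [-0.035  0.248 -0.42   0.905  0.     2.411] [0.5295 0.0461 0.0757] [[ 7.675e-01  6.410e-01 -1.700e-03]
 [ 6.410e-01 -7.675e-01  2.000e-04]
 [-1.200e-03 -1.200e-03 -1.000e+00]] [-6.13 -0.22 12.8 ] [ 0.009  1.387 -0.009] 0.010241438522997427
(np.float64(314.9730607070886), np.float64(296.8666440915813))
(np.float64(315.0614611573575), np.float64(317.28019344136885))
(np.float64(315.21447394594054), np.float64(352.6141097437512))
```

View pics/w9.png

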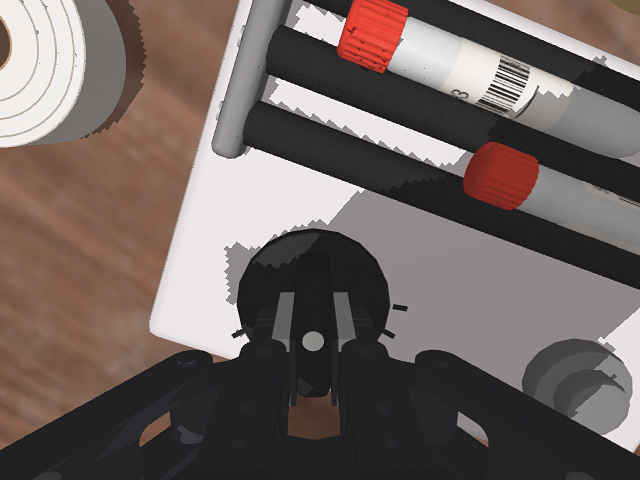

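Click 4, with torque about 0 and the bar still square in the pads. Now the last click.

{"fn": "servo_tool", "kwargs": {
  "increments": [
    {"x":0,"y":0,"z":0,"rx":0,"ry":0,"rz":-0.05},
    {"x":0,"y":0,"z":0,"rx":0,"ry":0,"rz":-0.05},
    {"x":0,"y":0,"z":0,"rx":0,"ry":0,"rz":-0.05},
    {"x":0,"y":0,"z":0,"rx":0,"ry":0,"rz":-0.05},
    {"x":0,"y":0,"z":0,"rx":0,"ry":0,"rz":-0.05},
    {"x":0,"y":0,"z":0,"rx":0,"ry":0,"rz":-0.05},
    {"x":0,"y":0,"z":0,"rx":0,"ry":0,"rz":-0.047},
    {"x":0,"y":0,"z":0,"rx":0,"ry":0,"rz":0},
    {"x":0,"y":0,"z":0,"rx":0,"ry":0,"rz":0},
    {"x":0,"y":0,"z":0,"rx":0,"ry":0,"rz":0}
  ]
}}

```text
t: 11.4
tool_pos: [0.5294, 0.0463, 0.0756]
ee_rot: [[0.94, 0.342, -0.002], [0.342, -0.94, 0.001], [-0.002, -0.001, -1.0]]
ft_force: [-6.2, 1.0, 12.2]
opening: 0.0107
```

```bash
python3 st.py; python3 look.py w10
```

```text
11.4 [0.5294 0.0463 0.0756] yaw_y -1.2218 F [-6.15  0.97 12.2 ] M [ 0.15   1.411 -0.004] q6 2.758 0.010662821167359303
11.4 [-3.500e-02  2.480e-01 -4.200e-01  9.050e-01  1.000e-03  2.758e+00] [0.5294 0.0463 0.0756] [[ 9.397e-01  3.420e-01 -2.000e-03]
 [ 3.420e-01 -9.397e-01  7.000e-04]
 [-1.600e-03 -1.300e-03 -1.000e+00]] [-6.15  0.97 12.2 ] [ 0.15   1.411 -0.004] 0.010662821167359303
(np.float64(316.77403244765713), np.float64(296.0645595917414))
(np.float64(317.06149258547316), np.float64(316.4339890120044))
(np.float64(317.55915152665193), np.float64(351.69810860340453))
```

View pics/w10.png

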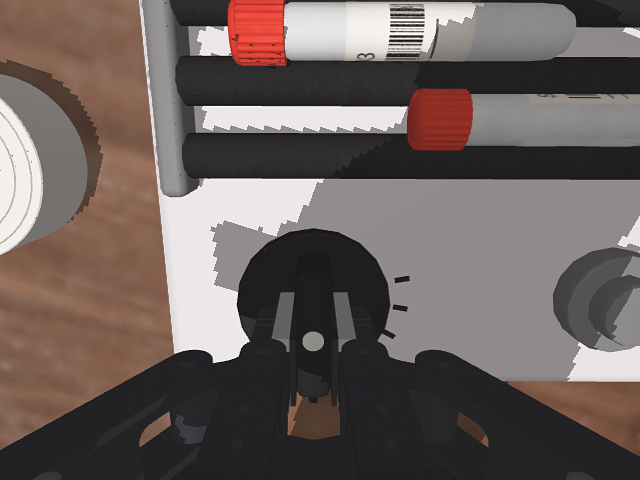

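The bar stands square to the rollers and the long mark is hidden under its end at (313,402). Torque is 0. I'll let it spring up while gripped, then check.

{"fn": "servo_tool", "kwargs": {
  "increments": [
    {"x":0,"y":0,"z":0.1,"rx":0,"ry":0,"rz":0},
    {"x":0,"y":0,"z":0.1,"rx":0,"ry":0,"rz":0},
    {"x":0,"y":0,"z":0.1,"rx":0,"ry":0,"rz":0},
    {"x":0,"y":0,"z":0.1,"rx":0,"ry":0,"rz":0},
    {"x":0,"y":0,"z":0.1,"rx":0,"ry":0,"rz":0},
    {"x":0,"y":0,"z":0.05,"rx":0,"ry":0,"rz":0},
    {"x":0,"y":0,"z":0,"rx":0,"ry":0,"rz":0},
    {"x":0,"y":0,"z":0,"rx":0,"ry":0,"rz":0},
    {"x":0,"y":0,"z":0,"rx":0,"ry":0,"rz":0},
    {"x":0,"y":0,"z":0,"rx":0,"ry":0,"rz":0}
  ]
}}

```text
t: 12.28
tool_pos: [0.5293, 0.0463, 0.08]
ee_rot: [[0.94, 0.342, -0.002], [0.342, -0.94, 0.001], [-0.002, -0.001, -1.0]]
ft_force: [-4.8, 1.1, 5.0]
opening: 0.0106
```

```bash
python3 st.py
```

```text
12.2833 [0.5293 0.0463 0.08  ] yaw_y -1.2219 F [-4.8   1.09  4.96] M [ 0.207  1.033 -0.048] q6 2.758 0.010646361668364144
```

{"fn": "servo_tool", "kwargs": {
  "increments": [
    {"x":0,"y":0,"z":0.1,"rx":0,"ry":0,"rz":0},
    {"x":0,"y":0,"z":0.02,"rx":0,"ry":0,"rz":0},
    {"x":0,"y":0,"z":0,"rx":0,"ry":0,"rz":0},
    {"x":0,"y":0,"z":0,"rx":0,"ry":0,"rz":0},
    {"x":0,"y":0,"z":0,"rx":0,"ry":0,"rz":0}
  ]
}}

```text
t: 12.7
tool_pos: [0.5293, 0.0463, 0.081]
ee_rot: [[0.94, 0.342, -0.002], [0.342, -0.94, 0.001], [-0.002, -0.002, -1.0]]
ft_force: [-5.7, 1.2, 4.2]
opening: 0.0106
```

{"fn": "servo_tool", "kwargs": {
  "claw": 0.45,
  "increments": [
    {"x":0,"y":0,"z":0,"rx":0,"ry":0,"rz":0},
    {"x":0,"y":0,"z":0,"rx":0,"ry":0,"rz":0},
    {"x":0,"y":0,"z":0,"rx":0,"ry":0,"rz":0},
    {"x":0,"y":0,"z":0,"rx":0,"ry":0,"rz":0},
    {"x":0,"y":0,"z":0,"rx":0,"ry":0,"rz":0},
    {"x":0,"y":0,"z":0,"rx":0,"ry":0,"rz":0}
  ]
}}

```text
t: 13.2
tool_pos: [0.5308, 0.0459, 0.0816]
ee_rot: [[0.94, 0.342, 0.001], [0.342, -0.94, -0.0], [0.001, 0.0, -1.0]]
ft_force: [-1.2, 0.6, -0.4]
opening: 0.0383
```

{"fn": "servo_tool", "kwargs": {
  "increments": [
    {"x":0,"y":0,"z":1.2,"rx":0,"ry":0,"rz":0},
    {"x":0,"y":0,"z":1.4,"rx":0,"ry":0,"rz":0},
    {"x":0,"y":0,"z":1.5,"rx":0,"ry":0,"rz":0},
    {"x":0,"y":0,"z":1.5,"rx":0,"ry":0,"rz":0},
    {"x":0,"y":0,"z":1.5,"rx":0,"ry":0,"rz":0},
    {"x":0,"y":0,"z":1.5,"rx":0,"ry":0,"rz":0},
    {"x":0,"y":0,"z":0,"rx":0,"ry":0,"rz":0},
    {"x":0,"y":0,"z":0,"rx":0,"ry":0,"rz":0},
    {"x":0,"y":0,"z":0,"rx":0,"ry":0,"rz":0},
    {"x":0,"y":0,"z":0,"rx":0,"ry":0,"rz":0}
  ]
}}

```text
t: 14.03
tool_pos: [0.5295, 0.046, 0.1662]
ee_rot: [[0.94, 0.342, -0.002], [0.342, -0.94, 0.0], [-0.002, -0.001, -1.0]]
ft_force: [0.2, -0.7, -0.0]
opening: 0.0384
```

```bash
python3 st.py; python3 look.py w11
```

```text
14.0333 [0.5295 0.046  0.1662] yaw_y -1.222 F [ 0.18 -0.72 -0.01] M [-0.006  0.006  0.006] q6 2.758 0.03839484047307172
14.0333 [-0.035  0.158 -0.318  1.098 -0.     2.758] [0.5295 0.046  0.1662] [[ 9.398e-01  3.418e-01 -2.300e-03]
 [ 3.418e-01 -9.398e-01  1.000e-04]
 [-2.100e-03 -8.000e-04 -1.000e+00]] [ 0.18 -0.72 -0.01] [-0.006  0.006  0.006] 0.03839484047307172
(np.float64(315.2684519054468), np.float64(237.73877743147327))
(np.float64(315.35760400595217), np.float64(246.53986130256965))
(np.float64(315.4973564741801), np.float64(260.33620695336595))
```

View pics/w11.png

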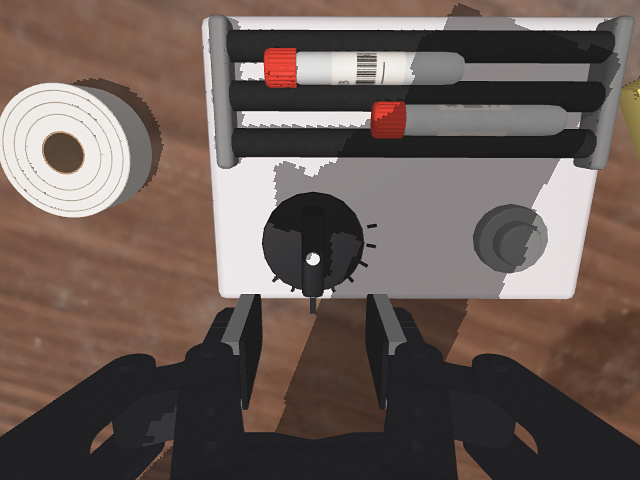

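The dial points at the long mark with no force on the tool. Next I'll go over the key with the fingers shut.

{"fn": "servo_tool", "kwargs": {
  "claw": 0.0,
  "increments": [
    {"x":0.83,"y":-2.26,"z":0,"rx":0,"ry":0,"rz":0},
    {"x":0.83,"y":-2.26,"z":0,"rx":0,"ry":0,"rz":0},
    {"x":0.83,"y":-2.26,"z":0,"rx":0,"ry":0,"rz":0},
    {"x":0.83,"y":-2.26,"z":0,"rx":0,"ry":0,"rz":0},
    {"x":0.83,"y":-2.26,"z":0,"rx":0,"ry":0,"rz":0},
    {"x":0,"y":0,"z":-1.5,"rx":0,"ry":0,"rz":0},
    {"x":0,"y":0,"z":-1.5,"rx":0,"ry":0,"rz":0},
    {"x":0,"y":0,"z":-1.0,"rx":0,"ry":0,"rz":0},
    {"x":0,"y":0,"z":0,"rx":0,"ry":0,"rz":0},
    {"x":0,"y":0,"z":0,"rx":0,"ry":0,"rz":0},
    {"x":0,"y":0,"z":0,"rx":0,"ry":0,"rz":0},
    {"x":0,"y":0,"z":0,"rx":0,"ry":0,"rz":0},
    {"x":0,"y":0,"z":0,"rx":0,"ry":0,"rz":0},
    {"x":0,"y":0,"z":0,"rx":0,"ry":0,"rz":0}
  ]
}}

```text
t: 15.25
tool_pos: [0.5725, -0.067, 0.1283]
ee_rot: [[0.94, 0.342, 0.001], [0.342, -0.94, -0.0], [0.001, 0.001, -1.0]]
ft_force: [-0.2, 0.5, -0.2]
opening: 0.0002
```

```bash
python3 st.py; python3 look.py w12; python3 - <<'E'
from h import *
import pickle
q=pickle.load(open('w11.pkl','rb'))
print(atz(q,518,243,.075), tri(ray(q,518,243),ray(T,230+512.5/4,180+309.5/4)))
E
```

```text
15.25 [ 0.5725 -0.067   0.1283] yaw_y -1.2217 F [-0.19  0.47 -0.16] M [0.018 0.029 0.029] q6 2.564 0.00023126168130672997
15.25 [-0.229  0.264 -0.27   1.035 -0.     2.564] [ 0.5725 -0.067   0.1283] [[ 9.397e-01  3.420e-01  1.400e-03]
 [ 3.420e-01 -9.397e-01 -4.000e-04]
 [ 1.200e-03  8.000e-04 -1.000e+00]] [-0.19  0.47 -0.16] [0.018 0.029 0.029] 0.00023126168130672997
(np.float64(92.42608049200234), np.float64(260.3825534034864))
(np.float64(73.12711148730918), np.float64(272.5424974818784))
(np.float64(41.92900141257968), np.float64(292.19988300169416))
[ 0.57234128 -0.06567342  0.075     ] (array([ 0.57152777, -0.06749842,  0.07137741]), np.float64(0.0010051205801826627))
```

View pics/w12.png

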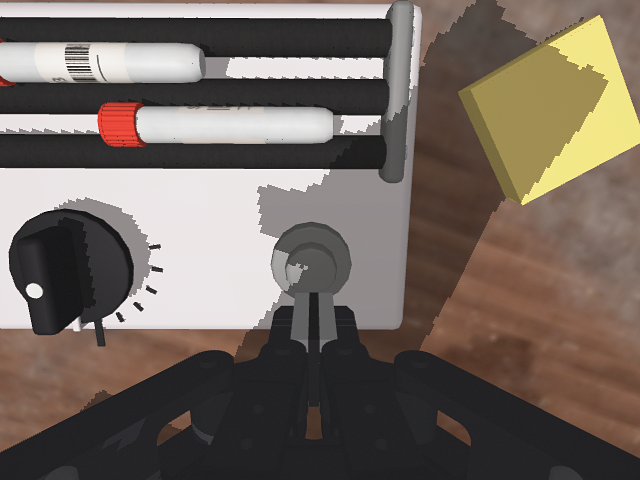

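The key is at about (311,268), in line with the shut fingers at 314. I'll go down to just above its top and check the centring.

{"fn": "servo_tool", "kwargs": {
  "increments": [
    {"x":0,"y":0,"z":-1.5,"rx":0,"ry":0,"rz":0},
    {"x":0,"y":0,"z":-1.5,"rx":0,"ry":0,"rz":0},
    {"x":0,"y":0,"z":-1.0,"rx":0,"ry":0,"rz":0},
    {"x":0,"y":0,"z":0,"rx":0,"ry":0,"rz":0},
    {"x":0,"y":0,"z":0,"rx":0,"ry":0,"rz":0},
    {"x":0,"y":0,"z":0,"rx":0,"ry":0,"rz":0},
    {"x":0,"y":0,"z":0,"rx":0,"ry":0,"rz":0},
    {"x":0,"y":0,"z":0,"rx":0,"ry":0,"rz":0},
    {"x":0,"y":0,"z":0,"rx":0,"ry":0,"rz":0}
  ]
}}

```text
t: 16.05
tool_pos: [0.5725, -0.0672, 0.0882]
ee_rot: [[0.94, 0.342, 0.001], [0.342, -0.94, -0.0], [0.001, 0.001, -1.0]]
ft_force: [-0.2, -0.2, 0.3]
opening: 0.0001
```

```bash
python3 st.py; python3 look.py w13; python3 - <<'E'
import cv2
a=cv2.imread('pics/w13.png')[220:420,200:420]; cv2.imwrite('pics/w13c.png',cv2.resize(a,None,fx=3,fy=3,interpolation=cv2.INTER_CUBIC))
from h import *
q=manip.camera_params('wrist')
for dx in (.013,0,-.013): print(np.round(proj(q,np.array([.571,-.067,.074])+dx*np.array([.94,.342,0])),1))
o=manip.get_obs()
for dx in (.011,0): print('tip',np.round(proj(q,o['tool_pos']+dx*o['ee_rot'][:,0]),1))
E
```

```text
16.05 [ 0.5725 -0.0672  0.0882] yaw_y -1.222 F [-0.18 -0.19  0.28] M [-0.027 -0.022 -0.01 ] q6 2.564 0.00011223738260239901
16.05 [-0.229  0.303 -0.312  0.954  0.     2.564] [ 0.5725 -0.0672  0.0882] [[ 9.398e-01  3.418e-01  1.300e-03]
 [ 3.418e-01 -9.398e-01 -3.000e-04]
 [ 1.100e-03  7.000e-04 -1.000e+00]] [-0.18 -0.19  0.28] [-0.027 -0.022 -0.01 ] 0.00011223738260239901
(np.float64(46.916599402562156), np.float64(288.75120956002223))
(np.float64(18.37758282212303), np.float64(306.7041579427289))
(np.float64(-30.015471735559174), np.float64(337.14662284360617))
[310.4 274.5]
[310.5 304.4]
[310.6 333.1]
tip [311.9 289.9]
tip [311.9 317.1]
```

View pics/w13c.png

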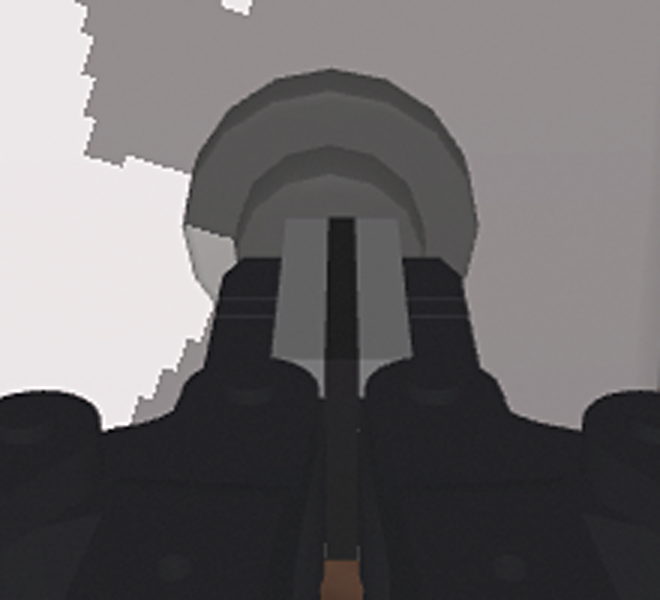

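Sideways, the key is about 1.5 mm left of the tips (331 against 342), and the tips are about 1.4 mm far along tool x. I'll correct both and go down to touch.

{"fn": "servo_tool", "kwargs": {
  "increments": [
    {"x":-0.18,"y":0.09,"z":0,"rx":0,"ry":0,"rz":0},
    {"x":0,"y":0,"z":-0.5,"rx":0,"ry":0,"rz":0},
    {"x":0,"y":0,"z":-0.5,"rx":0,"ry":0,"rz":0},
    {"x":0,"y":0,"z":-0.3,"rx":0,"ry":0,"rz":0},
    {"x":0,"y":0,"z":0,"rx":0,"ry":0,"rz":0},
    {"x":0,"y":0,"z":0,"rx":0,"ry":0,"rz":0},
    {"x":0,"y":0,"z":0,"rx":0,"ry":0,"rz":0},
    {"x":0,"y":0,"z":0,"rx":0,"ry":0,"rz":0}
  ]
}}

```text
t: 16.77
tool_pos: [0.5703, -0.0661, 0.0748]
ee_rot: [[0.94, 0.342, 0.0], [0.342, -0.94, 0.0], [0.0, 0.0, -1.0]]
ft_force: [-0.1, 0.0, 3.8]
opening: 0.0005
```

{"fn": "servo_tool", "kwargs": {
  "increments": [
    {"x":0,"y":0,"z":-0.2,"rx":0,"ry":0,"rz":0},
    {"x":0,"y":0,"z":-0.2,"rx":0,"ry":0,"rz":0},
    {"x":0,"y":0,"z":0,"rx":0,"ry":0,"rz":0},
    {"x":0,"y":0,"z":0,"rx":0,"ry":0,"rz":0},
    {"x":0,"y":0,"z":0,"rx":0,"ry":0,"rz":0},
    {"x":0,"y":0,"z":0,"rx":0,"ry":0,"rz":0}
  ]
}}

```text
t: 17.27
tool_pos: [0.5703, -0.0662, 0.0719]
ee_rot: [[0.94, 0.342, 0.001], [0.342, -0.94, -0.0], [0.0, 0.0, -1.0]]
ft_force: [-2.4, 0.5, 11.8]
opening: 0.0002
```

Force rose from 3.8 N to 11.8 N, well past the 5 N full-down force, so the key should be bottomed. I'll look before releasing to check it isn't the housing I'm on.

```bash
python3 - <<'E'
from h import *
import cv2
a=manip.snapshot('side')[150:270,300:430,::-1]
cv2.imwrite('pics/s14.png',cv2.resize(a,None,fx=5,fy=5,interpolation=cv2.INTER_CUBIC))
import pickle
q=pickle.load(open('w13.pkl','rb'))
# cap back rim: row 278.3 ; its foot on housing 268.3 ; housing back rim top row 220+93/3=251, foot on deck 220+70/3=243.3
u=310.
c=np.array([.5705,-.0668]);d=np.array([.94,.342])
for r,row in ((.013,278.3),(.013,268.3),(.020,251),(.020,243.3)):
  zs=np.linspace(.05,.09,4001); rows=[proj(q,np.r_[c+r*d,z])[1] for z in zs]
  print(r,row,zs[np.argmin(abs(np.array(rows)-row))])
E
python3 st.py
```

```text
0.013 278.3 0.07697999999999999
0.013 268.3 0.06532
0.02 251 0.06334000000000001
0.02 243.3 0.05178
17.3167 [ 0.5704 -0.0662  0.0719] yaw_y -1.222 F [-2.77  1.54 12.06] M [ 0.188  0.671 -0.054] q6 2.565 -0.00026703786409258565
```

View pics/s14.png

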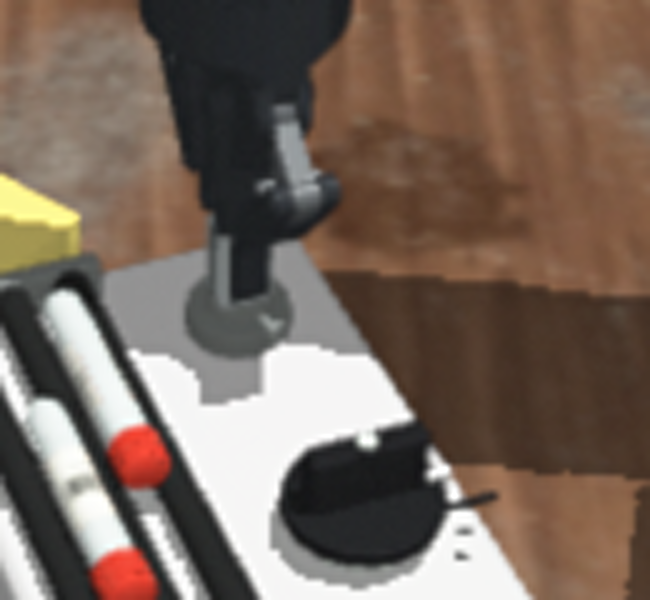

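The tips are on the key and above the housing. Key top was about 0.077, housing about 0.064, tips at 0.072. The dial is still at the long mark. I'll press slightly further to be sure, then release and lift away.

{"fn": "servo_tool", "kwargs": {
  "increments": [
    {"x":0,"y":0,"z":-0.1,"rx":0,"ry":0,"rz":0},
    {"x":0,"y":0,"z":0,"rx":0,"ry":0,"rz":0},
    {"x":0,"y":0,"z":0,"rx":0,"ry":0,"rz":0},
    {"x":0,"y":0,"z":0,"rx":0,"ry":0,"rz":0}
  ]
}}

```text
t: 17.65
tool_pos: [0.5704, -0.0662, 0.0719]
ee_rot: [[0.94, 0.342, 0.001], [0.342, -0.94, -0.0], [0.001, 0.001, -1.0]]
ft_force: [-5.3, 2.1, 16.9]
opening: -0.0002
```

{"fn": "servo_tool", "kwargs": {
  "increments": [
    {"x":0,"y":0,"z":0.5,"rx":0,"ry":0,"rz":0},
    {"x":0,"y":0,"z":1.0,"rx":0,"ry":0,"rz":0},
    {"x":0,"y":0,"z":2.0,"rx":0,"ry":0,"rz":0},
    {"x":0,"y":0,"z":2.5,"rx":0,"ry":0,"rz":0},
    {"x":0,"y":0,"z":2.5,"rx":0,"ry":0,"rz":0},
    {"x":0,"y":0,"z":2.5,"rx":0,"ry":0,"rz":0},
    {"x":0,"y":0,"z":0,"rx":0,"ry":0,"rz":0},
    {"x":0,"y":0,"z":0,"rx":0,"ry":0,"rz":0},
    {"x":0,"y":0,"z":0,"rx":0,"ry":0,"rz":0}
  ]
}}

```text
t: 18.4
tool_pos: [0.5694, -0.066, 0.1787]
ee_rot: [[0.94, 0.342, -0.001], [0.342, -0.94, 0.0], [-0.001, -0.001, -1.0]]
ft_force: [0.0, 0.4, -0.3]
opening: 0.0002
```

```bash
python3 st.py; python3 look.py w15
```

```text
18.4 [ 0.5694 -0.066   0.1787] yaw_y -1.2221 F [ 0.02  0.37 -0.34] M [ 0.01   0.066 -0.04 ] q6 2.565 0.000204799530300029
18.4 [-0.228  0.219 -0.214  1.139 -0.     2.565] [ 0.5694 -0.066   0.1787] [[ 9.398e-01  3.417e-01 -1.500e-03]
 [ 3.417e-01 -9.398e-01  3.000e-04]
 [-1.300e-03 -8.000e-04 -1.000e+00]] [ 0.02  0.37 -0.34] [ 0.01   0.066 -0.04 ] 0.000204799530300029
(np.float64(134.1133666145687), np.float64(231.63937370991994))
(np.float64(121.3273601104006), np.float64(239.57241726739315))
(np.float64(101.44968345039385), np.float64(251.90546861644393))
```

View pics/w15.png

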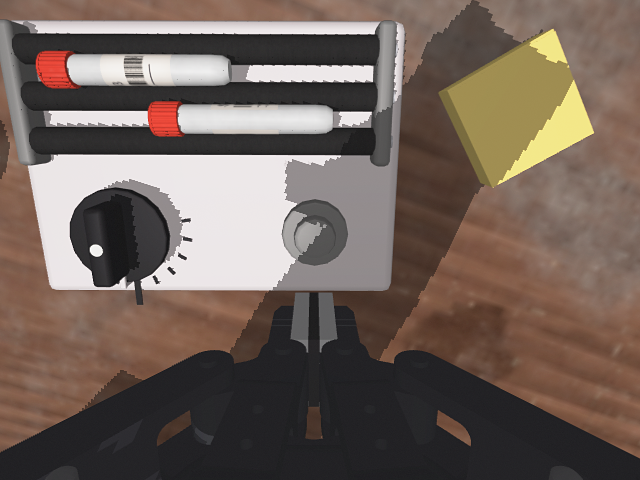

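The key went no further (z 0.0719 at 16.9 N), so it was on its stop. It's up again, the dial is at the long mark and the arm is clear. I'll hand in.

```bash
python3 - <<'E'
from cell import manip
print(manip.close_job())
E
```

```text
the job is handed in; nothing more can be done
None
```

The dial is set to the long mark (click five), the start key was pressed fully down and released, and the job is handed in. It took about 18.4 s of the 64 s allowed.

- **Dial:** It started at click 1. I gripped the bar, pushed it down about 5.6 mm with a highest reading of 12.8 N, and turned it clockwise four clicks, 1.396 rad. The turning torque was back near zero at clicks 2, 4 and 5, the rests where I read it. I let it spring up before letting go. The last pictures show the bar and pointer at the long mark.
- **Start key:** It bottomed out: pressing from 12 N to 17 N moved it no further. The last picture shows it up again.
- **Final state:** The arm is about 10 cm above the roller and the force reading is at noise level. The note block and the tubes look untouched. I did not look at the tape or the label roll again at the end, but the arm never went near them.
- **Checks that disagreed:**
    - **Key height:** The camera estimates of the key's top ran from 71 to 77 mm. The force readings put it at about 78 mm, and I went by force for the press.
    - **Finger offset:** The fingers sat 1 to 2 mm off the camera estimate before the grip and the press. I corrected that from wrist pictures.
    - **Sideways force:** It reached about 6 N while I held the dial.

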